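# Close-pack a canister and swing the retaining bar to its stop

### The job

Push the free end of the cassette's retaining bar round until the bar is fully open, then take the hexagonal canister from the sloping rack and stand it upright in the cassette's gap, flat against both hexagonal canisters already there, so that the three are close-packed. Let go of it, then push the bar's free end back round over the three canisters until it is fully home against its stop. Leave the round canister and the small steel bowl where they are.

Things in the scene. Friction and masses are not known exactly. Their poses are not given: they have to be found in the camera images.
- cassette: Flat aluminium cassette fixed to the table, 215 x 135 mm, base 4 mm thick. Origin: on the table midway between the two hexagonal canisters standing in it; x axis along their row, y toward the back of a U fence 20 mm high round them (side walls x = +-50, y = -13 to 32 mm); -y side open. Bar's stop: steel block 70 mm high at x = -66 to -54, y = -11 to 9. Open-end pin, 70 high: x = 95, y = -62
- gap_centre (a point): Where the centre (half-way up) of the third canister belongs: in the V between the two standing canisters, on the cassette's -y side, 29 mm above the table. Axes as the cassette
- bar_pivot (a point): The bar's fixed vertical pivot pin, at mid thickness of the bar (62 mm above the table). At cassette x = +85, y = -20 mm; its head reaches to 73 mm height
- bar_end (a point): Point for pushing the flat steel retaining bar: on its centre line, 165 mm from the pivot, 62 mm above the table; x axis toward the pivot. Bar 18 mm wide, 8 thick (58 to 66 mm above the table, 4 above the canisters), ending 190 mm from the pivot in an upturned tab reaching 87 mm height. Below its end is only the base plate; both sides of the end are free
- retaining_bar (a joint): Angle of the retaining bar about the vertical pivot, rad: 0 = shut, lying over the canisters along the cassette's x axis against its stop; grows as the free end swings toward the cassette's -y side (anticlockwise seen from above); fully open at 1.5. It stays where it is left; about 1 N at the end moves it
- hex_loose_centre (a point): Hexagonal steel canister to be loaded, at its centre: 48 mm across flats, 55 across corners, 50 high, about 0.18 kg. z: its own upright axis; x: normal to two opposite flats (others at +-60 degrees). Starts in either lane of the rack, leaning 35 degrees, x pointing up the slope; free room for fingers is at these up- and down-slope flats
- hex_near_centre (a point): Standing hexagonal canister of the same kind, loose in the fence at the cassette's -x side; its centre, x axis normal to two flats
- hex_far_centre (a point): Standing hexagonal canister of the same kind, loose in the fence at the cassette's +x side; its centre, x axis normal to two flats
- rack: White rack fixed to the table, 115 x 136 mm. Two lanes slope 35 degrees, rising along its x axis (canisters lean to -x, to the left as the robot sees it). Origin: on the table under its centre. Lanes at y = +-32.5 mm, 59 wide between cheeks standing 30 above the lane floor; lip 7 high at the lower end, nothing at the upper; floor 27 above the table at the lip, 41 under a canister's centre
- round_canister_centre (a point): Round steel canister, 48 mm diameter, 50 mm high, in the other lane of the rack; its centre. Not to be moved
- gallipot_centre (a point): Small steel bowl, 79 mm wide, 40 mm high, standing on the table; its centre, half-way up. Not to be moved
Not all that is in view belongs to the job. Leave any purple look-alike of the part that bears hex_loose_centre alone.

How it is judged:
By the outcome, as a careful person would: the job done as asked, in the order asked, and still so for the second after the job is handed in, with the robot touching nothing.
It also fails if it takes over 61 s, if anything falls off the work surface, if the arm or the gripper's body presses on something with over 40 N, if the wrist force passes 120 N, or if a joint passes its speed limit or range.

### The arm

A 6-joint arm with a two-finger parallel gripper is mounted at the origin on the work surface; the furniture and walls round the work are solid. World frame = base frame: x ahead of the robot, y to its left, z up, the work surface at z = 0. Lengths are in mm, angles in degrees, forces in N, time in s.
With the tool pointing down it reaches from about 350 to 850 mm from the base axis. Payload 8.1 kg.
Tool frame: the origin (TCP) lies midway between the tips of the shut fingers; the grasp point (between the pads) lies 19 mm behind it; z points along the fingers, y is the line along which they close (so a half turn about z gives the same grasp; the last joint's range is limited). The gripper opens to 85 mm and grips with 20 to 120 N. Pads are 22 mm wide; open, the fingers measure 114 mm over their backs; the gripper's body (76 mm by 85 mm) begins 54 mm behind the grasp point. The pads swing forward as they close: fully open they stand 13 mm farther back than shut.
Start: joints at [-72.846, 7.471, 85.268, -0, 87.261, -4.893], TCP at [225.244, -556.121, 231.292] pointing down, gripper open.
Joint ranges: [-169.43, 169.43], [-51.17, 129.36], [1.28, 143.12], [-76.62, 256.62], [0, 156.53], [-152.29, 152.29]. Speed limits (degrees/s): [136.94, 136.94, 159.86, 180, 180, 180].

### API

Orientations are given as [roll, pitch, yaw] about the fixed x, y, z axes, in that order (R = Rz(yaw) Ry(pitch) Rx(roll)).
In Python, from bench import r gives the robot as it stands.
- The arm moves only by the tool step_arm, never from a script. Its arguments are lists of equal length, an entry for each row: "delta_pos": the shift along the world's x, y, z in units of 200 mm (1.0 is 200 mm), a list of three; "spin": the turn about the world's z in units of 180 degrees (1.0 is 180 degrees). In form: {"delta_pos": [[dx, dy, dz], ...], "spin": [spin, ...]}. A call has 1 to 8 rows; each row shifts and turns the commanded pose from where the row before left it; what a row does not reach is not made up. A row lasts 1/8 s, in which the tool goes at most 62.5 mm and 10.7 degrees, less where a joint would pass 70% of its speed; a pose out of reach is approached as far as the arm can. A call with a number of a shift or a turn outside -1 to 1 is refused whole. A call with a gripper value outside its range is refused whole. "gripper" is the opening, from -1 (shut) to 1 (fully open), set as the call begins (left out, the last holds). The fingers move at their own pace and stop on an object; "squeeze" is the grip in N (left out, the last holds). Time passes only in rows, so rows that do not move let the fingers close. It gives the time, the measured TCP pose, the force, the opening and the grip force at its end, in the units of the state.
- r.sense(): the state, without advancing time (a new reading comes with each control period).
- r.snapshot(name): name is "side" or "top"; returns a dict with "pixels" (384x512x3 uint8, blue, green, red), "fx", "fy", "cx", "cy" (pixels), "camera_from_world" (4x4, takes a point from world to camera coordinates). Camera axes: x right, y up, looking along -z (the intrinsics and any distortion apply to the point x, -y, -z); pixel columns grow to the right and rows downward; lengths in mm; the calibration is good to about 2 mm. A picture is of the moment at which its call begins. There is no depth.
- r.hand_in(): hands the job in; it is judged then, once.
The state is a dict: "time": time; "joint_pos": joint angles; "qd": joint speeds; "joint_efforts": joint torques, N m; "tool_pos": TCP position; "tcp_rot": TCP orientation; "ft_force": force on the tool from outside, world axes, zero at the start; "wrist_torque": the same for the moment, N m; "finger_gap": finger opening in mm; "grip_force": force on a finger pad.
Only numpy, scipy, OpenCV 4.12 (cv2) and the standard library are available. Lean on these libraries where they do the work, as an engineer would, in place of code of your own. Each camera call takes 0.05 s, during which the arm holds its last target. There are 200 camera calls.

## Working session

There is one attempt and no reset: what is moved stays moved. The work goes in short steps, Python scripts to look and compute and a tool call to move; the robot and the scene stay as the last step left them, time stands still between calls to the robot, and variables do not carry over. Pictures are saved under pics/ and viewed, at most 10 in all, crops included, and the job is handed in when it is done.

Besides the shell and the picture viewer there is one more tool, called after "Emit:" in YAML: its name, and indented under it one key for each argument. step_arm: Moves the arm, as the interface text tells. Shifts and turns lie within -1 to 1; 1 stands for 200 mm of shift or 180 degrees of turn. Its arguments: {"type":"object","properties":{"delta_pos":{"type":"array","items":{"type":"array","items":{"type":"number","minimum":-1,"maximum":1}}},"spin":{"type":"array","items":{"type":"number","minimum":-1,"maximum":1}},"gripper":{"type":"number"},"squeeze":{"type":"number"}},"required":["delta_pos","spin"]}

```bash
ls; mkdir -p pics; python3 - <<'E'
from bench import r
import cv2
for n in("side","top"):
    s=r.snapshot(n); cv2.imwrite(f"pics/{n}0.png",s["pixels"]); print(n,s["fx"],s["fy"],s["cx"],s["cy"],s["camera_from_world"],[k for k in s])
print(r.sense())
E
```

```text
pics
side 362.2438899399258 362.2438899399258 262.34428468042637 188.64335361178328 [[ 9.81803925e-01 -1.89271323e-01 -1.54084306e-02 -5.24971670e+02]
 [ 1.12153661e-01  5.12464831e-01  8.51352661e-01 -6.80404042e+01]
 [-1.53240365e-01 -8.37589496e-01  5.24367454e-01 -8.73854194e+02]
 [ 0.00000000e+00  0.00000000e+00  0.00000000e+00  1.00000000e+00]] ['pixels', 'fx', 'fy', 'cx', 'cy', 'camera_from_world']
top 374.1370867069411 374.1370867069411 257.8147244175726 185.41922906930128 [[-7.24142398e-02 -9.97373967e-01  1.16138184e-03 -3.20553325e+01]
 [ 9.77142546e-01 -7.07118925e-02  2.00480106e-01 -5.20839626e+02]
 [-1.99871515e-01  1.56524501e-02  9.79697085e-01 -8.53622428e+02]
 [ 0.00000000e+00  0.00000000e+00  0.00000000e+00  1.00000000e+00]] ['pixels', 'fx', 'fy', 'cx', 'cy', 'camera_from_world']
{'time': 0.1, 'joint_pos': array([-7.28458647e+01,  7.51151500e+00,  8.53235524e+01,  4.12284852e-04,
        8.72619311e+01, -4.89139206e+00]), 'qd': array([-0.0515862 , -0.02358214, -0.14852503, -0.06764295, -0.05042841,
        0.01513097]), 'joint_efforts': array([ 1.19263754e-03, -5.70954180e+01, -5.01939833e+01, -2.05920769e-04,
        8.14680388e-03, -2.51801788e-05]), 'tool_pos': array([ 225.09714027, -555.63574086,  230.33676906]), 'tcp_rot': array([-1.79903390e+02, -8.68107625e-03,  2.20455000e+01]), 'ft_force': array([-0.20566899,  0.05998119,  0.68301888]), 'wrist_torque': array([ 0.01127325, -0.02502805,  0.07910998]), 'grip_force': 0.0, 'finger_gap': 85.44918087939804}
```

View pics/side0.png

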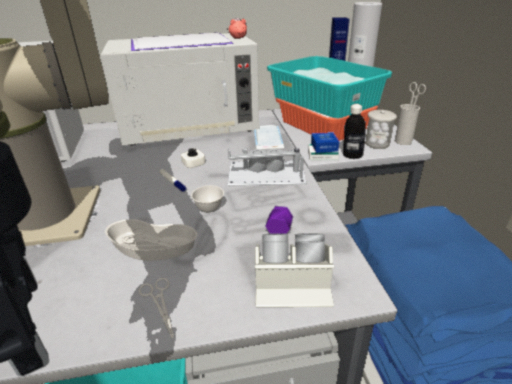

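View pics/top0.png

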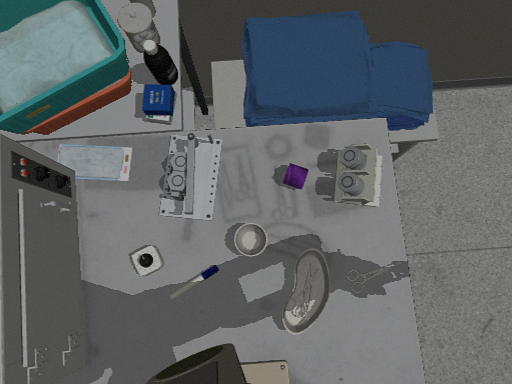

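```bash
python3 - <<'E'
import cv2,numpy as np
t=cv2.imread("pics/top0.png"); s=cv2.imread("pics/side0.png")
a=cv2.resize(t[125:225,150:230],None,fx=5,fy=5,interpolation=2)
b=cv2.resize(t[135:215,315:390],None,fx=5,fy=5,interpolation=2)
c=np.zeros((500,800,3),np.uint8); c[:500,:400]=a; c[:400,400:775]=b; cv2.imwrite("pics/c1.png",c)
a=cv2.resize(s[140:190,220:310],None,fx=5,fy=5,interpolation=2); b=cv2.resize(s[225:310,250:340],None,fx=4,fy=4,interpolation=2)
c=np.zeros((595,450,3),np.uint8); c[:250]=a; c[250:590,:360]=b; cv2.imwrite("pics/c2.png",c)
E
```

```text
(no output)
```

View pics/c1.png

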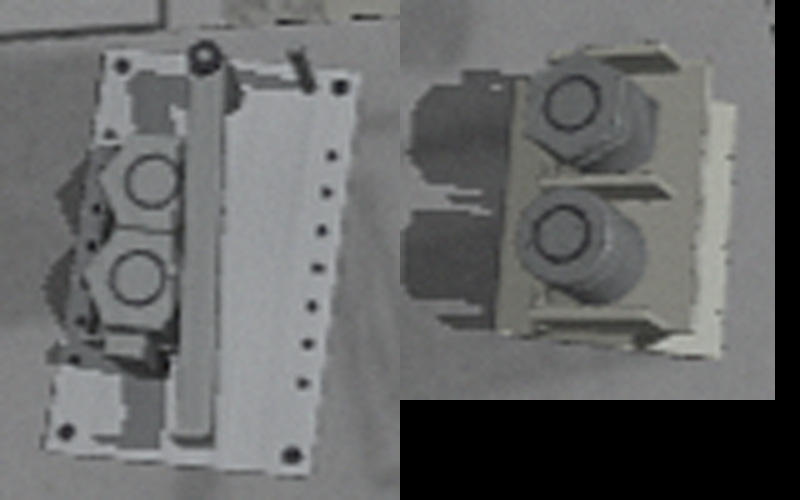

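View pics/c2.png

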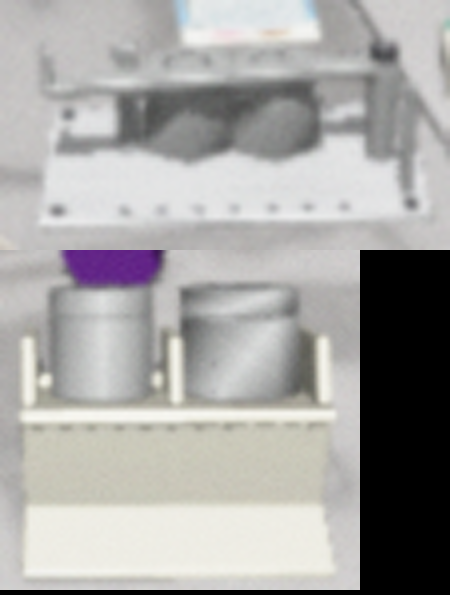

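```bash
cat > h.py <<'E'
import numpy as np
from bench import r
K={'top':(374.1370867069411,257.8147244175726,185.41922906930128,np.array([[-7.24142398e-02,-9.97373967e-01,1.16138184e-03,-3.20553325e+01],[9.77142546e-01,-7.07118925e-02,2.00480106e-01,-5.20839626e+02],[-1.99871515e-01,1.56524501e-02,9.79697085e-01,-8.53622428e+02]])),
'side':(362.2438899399258,262.34428468042637,188.64335361178328,np.array([[9.81803925e-01,-1.89271323e-01,-1.54084306e-02,-5.24971670e+02],[1.12153661e-01,5.12464831e-01,8.51352661e-01,-6.80404042e+01],[-1.53240365e-01,-8.37589496e-01,5.24367454e-01,-8.73854194e+02]]))}
def ray(n,u,v,z):
    f,cx,cy,M=K[n]; d=M[:,:3].T@np.array([(u-cx)/f,-(v-cy)/f,-1]); c=-M[:,:3].T@M[:,3]
    return c+d*(z-c[2])/d[2]
def proj(n,p):
    f,cx,cy,M=K[n]; q=M[:,:3]@np.array(p)+M[:,3]; return np.array([cx-f*q[0]/q[2], cy+f*q[1]/q[2]])
E
python3 - <<'E'
from h import *
np.set_printoptions(precision=1,suppress=True)
c=lambda u,v,ox,oy,s=5:((u+.5)/s-.5+ox,(v+.5)/s-.5+oy)
L=lambda u,v,z:ray('top',*c(u,v,150,125),z)
P=[L(u,v,4) for u,v in[(104,52),(362,72),(308,475),(45,450)]]
for p in P:print(p)
ctr=sum(P)/4
x=(P[0]+P[1]-P[2]-P[3]);y=(P[0]+P[3]-P[1]-P[2])
print('plate ctr',ctr,np.linalg.norm(x)/2,np.linalg.norm(y)/2,np.degrees(np.arctan2(x[1],x[0])),np.degrees(np.arctan2(-y[0],y[1])))
n,f=L(138,278,54),L(155,182,54); d=f-n; print('near',n,'far',f,np.linalg.norm(d),np.degrees(np.arctan2(d[1],d[0])),'org',(n+f)/2)
pv=L(205,57,73);print('pivot',pv,'bar end',L(193,440,66))
print('pivot in side proj',proj('side',pv),'seen',c(384,48,220,140))
R=lambda u,v,z:ray('top',*c(u-400,v,315,135),z)
print('hex top',R(573,103,81.7),'round',R(562,235,81.7))
a=[R(736,102,0),R(720,355,0)];print('rack right edge',a,np.linalg.norm(a[0]-a[1]),np.degrees(np.arctan2(*(a[0]-a[1])[[1,0]])))
s=lambda u,v:ray('side',*c(u,v-250,250,225,4),0)
a=[s(333,573),s(25,578)];print('side base edge',a,np.linalg.norm(a[0]-a[1]),np.degrees(np.arctan2(*(a[0]-a[1])[[1,0]])))
E
```

```text
[678.5 148.9   4. ]
[657.8  14.3   4. ]
[448.3  52.6   4. ]
[470.4 183.9   4. ]
plate ctr [563.8  99.9   4. ] 212.02086951613003 134.683586356025 -9.952422826325767 -9.165072851066599
near [543.9 124.5  54. ] far [591.5 114.8  54. ] 48.58470682704629 -11.545960950126956 org [567.7 119.6  54. ]
pivot [647.2  84.9  73. ] bar end [461.2  98.5  66. ]
pivot in side proj [295.9 149. ] seen (296.4, 149.2)
hex top [ 568.9 -291.8   81.7] round [ 505.3 -278.8   81.7]
rack right edge [array([ 585.4, -399.2,    0. ]), array([ 453.6, -372.6,    0. ])] 134.46440538799374 -11.41354464534876
side base edge [array([ 584.5, -393.6,    0. ]), array([ 452. , -369.1,    0. ])] 134.72941295016264 -10.501125822349566
```

```bash
python3 - <<'E'
from h import *
np.set_printoptions(precision=1,suppress=True)
c=lambda u,v,ox,oy,s=5:((u+.5)/s-.5+ox,(v+.5)/s-.5+oy)
R=lambda u,v,z:ray('top',*c(u-400,v,315,135),z)
ux=np.array([-.196,-.981,0])
for zc in(61.3,66,71.5):
    t=R(573,103,zc+20.5); ce=t+14.3*ux; ce[2]=zc
    print(zc,ce,'top edge',proj('side',ce+5.3*ux+[0,0,34.2]),'bottom edge',proj('side',ce+34*ux-[0,0,6.7]))
print('seen top',c(240,287-250,250,225,4),'bottom',c(245,402-250,250,225,4))
for z in (0,27,34): print('left edge',R(520,80,z),R(500,330,z))
E
```

```text
61.3 [ 566.  -305.8   61.3] top edge [310.9 234.8] bottom edge [311.4 262.9]
66 [ 564.8 -304.5   66. ] top edge [310.2 232.3] bottom edge [310.6 260.5]
71.5 [ 563.3 -303.    71.5] top edge [309.3 229.5] bottom edge [309.7 257.8]
seen top (309.625, 233.875) bottom (310.875, 262.625)
left edge [ 605.4 -288.1    0. ] [ 474.5 -262.6    0. ]
left edge [ 597.7 -281.4   27. ] [ 470.5 -256.7   27. ]
left edge [ 595.7 -279.7   34. ] [ 469.5 -255.1   34. ]
```

```bash
python3 - <<'E'
from h import *
np.set_printoptions(precision=1,suppress=True)
c=lambda u,v,ox,oy,s=5:((u+.5)/s-.5+ox,(v+.5)/s-.5+oy)
R=lambda u,v,z:ray('top',*c(u-400,v,315,135),z)
ux=np.array([-.196,-.981,0]);ce=np.array([566,-305.8,61.3])
for z in(58,65,75):
  for p in((712,68),(705,150),(690,330)): print(z,(R(*p,z)-ce)@ux, end=' ')
  # side: lane end edge
  q=ray('side',*c(245,409-250,250,225,4),z); print('side',(q-ce)@ux)
E
```

```text
58 57.327997623029646 58 56.48176958422311 58 54.85063925638559 side 41.31087518098019
65 55.283288611670855 65 54.44377098801874 65 52.825575189845644 side 48.693468970291775
75 52.36227573830118 75 51.532344422012535 75 49.93262652336007 side 59.24003152645121
```

```bash
python3 - <<'E'
from h import *
np.set_printoptions(precision=3,suppress=True)
P=np.array([647.3,85.])
def pt(phi,r,o):
    a=np.radians(phi); return P+r*np.array([np.cos(a),np.sin(a)])+o*np.array([np.sin(a),-np.cos(a)])
s=pt(176,170,42); print('start',s, (s-[225.1,-555.6])/200)
p=s
for phi in [176]+list(range(181,260,5)):
    q=pt(phi,170,24); print(phi,q,(q-p)/200); p=q
print('purple',ray('top',295,176,40))
E
```

```text
start [480.644 138.756] [1.278 3.472]
176 [479.388 120.8  ] [-0.006 -0.09 ]
181 [476.907 106.029] [-0.012 -0.074]
186 [475.723  91.099] [-0.006 -0.075]
191 [475.844  76.122] [ 0.001 -0.075]
196 [477.27   61.212] [ 0.007 -0.075]
201 [479.99   46.483] [ 0.014 -0.074]
206 [483.984  32.048] [ 0.02  -0.072]
211 [489.221  18.016] [ 0.026 -0.07 ]
216 [495.66    4.493] [ 0.032 -0.068]
221 [503.254  -8.417] [ 0.038 -0.065]
226 [511.944 -20.616] [ 0.043 -0.061]
231 [521.664 -32.011] [ 0.049 -0.057]
236 [532.34  -42.516] [ 0.053 -0.053]
241 [543.891 -52.05 ] [ 0.058 -0.048]
246 [556.23  -60.541] [ 0.062 -0.042]
251 [569.261 -67.925] [ 0.065 -0.037]
256 [582.886 -74.144] [ 0.068 -0.031]
purple [ 536.822 -163.175   40.   ]
```

Emit:
step_arm:
  delta_pos:
    - [0.15, 0.3, 0]
    - [0.15, 0.3, 0]
    - [0.15, 0.3, 0]
    - [0.15, 0.3, 0]
    - [0.15, 0.3, 0]
    - [0.15, 0.3, 0]
    - [0.15, 0.3, 0]
    - [0.15, 0.3, 0]
  spin: [-0.018, -0.018, -0.018, -0.018, -0.018, -0.018, -0.018, -0.018]
  gripper: -1

```text
time: 1.1
tool_pos: [449.2, -106.9, 231.2]
tcp_rot: [180.0, -0.0, -4.0]
ft_force: [1.4, -1.3, -0.1]
finger_gap: -0.1
grip_force: 0.0
```

Emit:
step_arm:
  delta_pos:
    - [0.031, 0.246, 0]
    - [0.031, 0.246, 0]
    - [0.031, 0.246, 0]
    - [0.032, 0.246, 0]
    - [0.032, 0.244, -0.15]
    - [0, 0, -0.26]
    - [0, 0, -0.26]
    - [0, 0, -0.24]
  spin: [0, 0, 0, 0, 0, 0, 0, 0]

```text
time: 2.1
tool_pos: [479.4, 136.9, 47.2]
tcp_rot: [180.0, 0.1, -3.8]
ft_force: [1.1, 0.6, 0.8]
finger_gap: -0.4
grip_force: 0.0
```

Emit:
step_arm:
  delta_pos:
    - [-0.006, -0.09, 0]
    - [-0.012, -0.074, 0]
    - [-0.006, -0.075, 0]
    - [0.001, -0.075, 0]
  spin: [0, 0.028, 0.028, 0.028]

```text
time: 2.6
tool_pos: [476.6, 72.8, 51.3]
tcp_rot: [180.0, -0.1, 11.4]
ft_force: [1.5, 1.6, -0.3]
finger_gap: 0.2
grip_force: 0.5
```

Emit:
step_arm:
  delta_pos:
    - [0.007, -0.075, 0]
    - [0.014, -0.074, 0]
    - [0.02, -0.072, 0]
    - [0.026, -0.07, 0]
    - [0.032, -0.068, 0]
    - [0.038, -0.065, 0]
    - [0.043, -0.061, 0]
    - [0.049, -0.057, 0]
  spin: [0.028, 0.028, 0.028, 0.028, 0.028, 0.028, 0.028, 0.028]

```text
time: 3.6
tool_pos: [522.6, -35.9, 51.6]
tcp_rot: [179.9, -0.1, 51.7]
ft_force: [-1.7, 0.8, 0.5]
finger_gap: -0.2
grip_force: 0.5
```

Emit:
step_arm:
  delta_pos:
    - [0.053, -0.053, 0]
    - [0.058, -0.048, 0]
    - [0.062, -0.042, 0]
    - [0.065, -0.037, 0]
  spin: [0.028, 0.028, 0.028, 0.028]

```text
time: 4.1
tool_pos: [570.0, -72.0, 51.6]
tcp_rot: [179.9, -0.0, 71.9]
ft_force: [-1.3, 1.0, 0.7]
finger_gap: 0.2
grip_force: 0.5
```

Emit:
step_arm:
  delta_pos:
    - [0.034, -0.016, 0]
    - [0.034, -0.015, 0]
    - [0, 0, 0]
  spin: [0.014, 0.014, 0]

```text
time: 4.47
tool_pos: [583.6, -77.9, 51.3]
tcp_rot: [179.9, 0.0, 76.7]
ft_force: [-0.3, -0.8, 0.3]
finger_gap: 0.3
grip_force: 0.0
```

```bash
python3 - <<'E'
from bench import r
import cv2
t=r.snapshot("top")["pixels"]
cv2.imwrite("pics/t1.png",cv2.resize(t[100:260,140:400],None,fx=3,fy=3,interpolation=2))
E
```

```text
(no output)
```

View pics/t1.png

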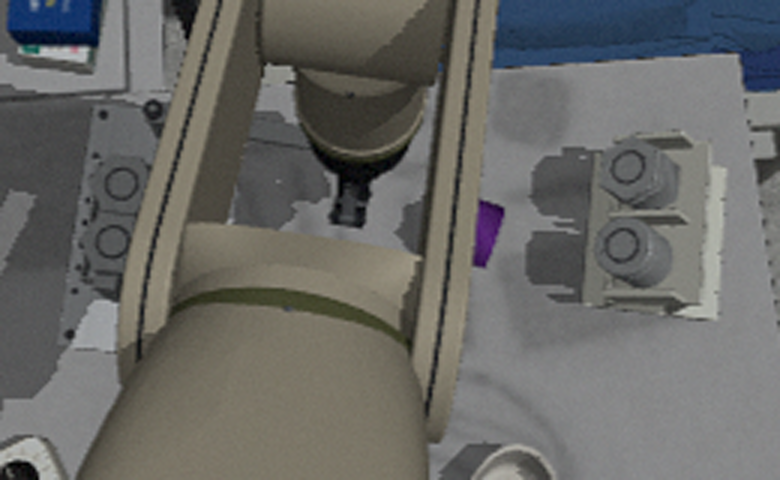

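Emit:
step_arm:
  delta_pos:
    - [0.024, -0.006, 0]
    - [0, 0, 0]
  spin: [0, 0]

```text
time: 4.78
tool_pos: [584.8, -77.7, 49.8]
tcp_rot: [-179.7, 0.0, 76.7]
ft_force: [-17.5, 0.9, 14.1]
finger_gap: 0.1
grip_force: 8.7
```

Emit:
step_arm:
  delta_pos:
    - [0.019, -0.005, 0]
    - [0, 0, 0]
  spin: [0, 0]

```text
time: 5.03
tool_pos: [585.2, -77.8, 49.5]
tcp_rot: [-179.2, 0.0, 76.7]
ft_force: [-35.1, 6.1, 28.7]
finger_gap: 0.2
grip_force: 18.3
```

Emit:
step_arm:
  delta_pos:
    - [-0.15, 0.04, 0]
    - [-0.02, 0, 0.25]
    - [0, 0, 0.3]
    - [0, -0.25, 0.15]
    - [0, -0.25, 0]
    - [0, -0.25, 0]
    - [0, -0.2, 0]
    - [0.05, -0.15, 0]
  spin: [0, 0, -0.056, -0.056, -0.056, -0.056, -0.056, -0.056]

```text
time: 6.02
tool_pos: [566.7, -293.0, 190.0]
tcp_rot: [180.0, -0.0, 15.8]
ft_force: [0.3, 0.8, 0.3]
finger_gap: 0.4
grip_force: 0.0
```

Emit:
step_arm:
  delta_pos:
    - [0.02, 0, 0]
    - [0, 0, 0]
    - [0, 0, 0]
    - [0, 0, 0]
  spin: [-0.056, -0.056, -0.041, 0]
  gripper: 0.69
  squeeze: 40

```text
time: 6.52
tool_pos: [571.2, -291.0, 189.8]
tcp_rot: [180.0, -0.0, -11.2]
ft_force: [-0.2, -1.5, 0.7]
finger_gap: 71.3
grip_force: 0.0
```

Emit:
step_arm:
  delta_pos:
    - [-0.022, -0.057, -0.1]
    - [0, 0, -0.25]
    - [0, 0, -0.2]
    - [0, 0, 0]
  spin: [0, 0, 0, 0]

```text
time: 7.02
tool_pos: [562.9, -300.7, 73.4]
tcp_rot: [-179.8, 0.5, -11.2]
ft_force: [-0.7, -0.3, 0.8]
finger_gap: 71.8
grip_force: 0.0
```

```bash
python3 - <<'E'
from bench import r
import cv2,numpy as np
s=r.snapshot("side")["pixels"];t=r.snapshot("top")["pixels"]
c=np.zeros((480,800,3),np.uint8)
c[:,:400]=cv2.resize(s[190:310,260:360],None,fx=4,fy=4,interpolation=2);c[:400,400:]=cv2.resize(t[110:210,310:410],None,fx=4,fy=4,interpolation=2)
cv2.imwrite("pics/g1.png",c); print(r.sense()['tool_pos'])
E
```

```text
[ 566.53229137 -302.67019917   79.35906022]
```

View pics/g1.png

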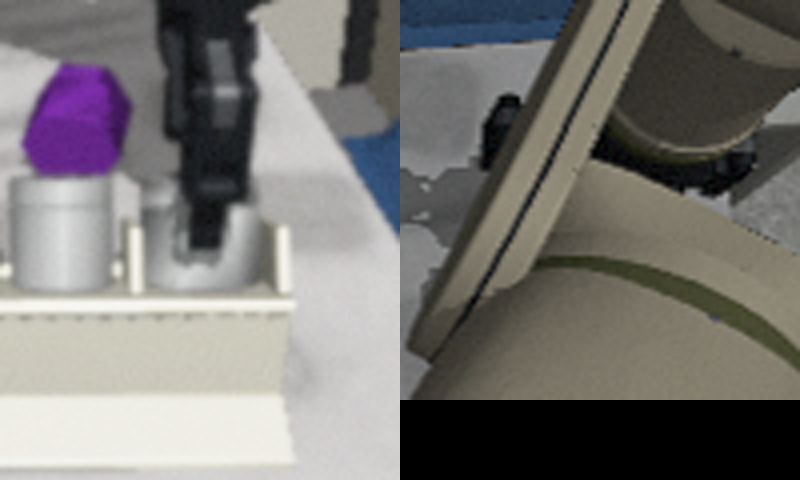

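Emit:
step_arm:
  delta_pos:
    - [0, 0, -0.05]
    - [0, 0, -0.03]
    - [0, 0, 0]
  spin: [0, 0, 0]

```text
time: 7.5
tool_pos: [566.7, -302.2, 63.2]
tcp_rot: [-180.0, 0.0, -11.2]
ft_force: [-0.3, -0.5, -0.4]
finger_gap: 72.0
grip_force: 0.0
```

```bash
python3 - <<'E'
from h import *
ux=np.array([-.196,-.981,0])
for d in(34,47):
  for z in(80,88,92): print(d,z,proj('side',np.array([566,-305.8,z])+d*ux))
print(r.sense()['tool_pos'],r.sense()['ft_force'])
E
```

```text
34 80 [312.17198045 252.11298891]
34 88 [312.43315637 248.61585056]
34 92 [312.56505435 246.84974028]
47 80 [313.00716047 257.21151877]
47 88 [313.27868016 253.68634595]
47 92 [313.41582638 251.9057601 ]
[ 566.74890193 -302.19855818   63.15240964] [-0.25399371 -0.45677323 -0.41998176]
```

Emit:
step_arm:
  delta_pos:
    - [0, 0, -0.02]
    - [0, 0, -0.01]
    - [0, 0, 0]
  spin: [0, 0, 0]

```text
time: 7.88
tool_pos: [566.7, -302.2, 57.1]
tcp_rot: [-180.0, 0.0, -11.3]
ft_force: [0.2, -0.3, 0.3]
finger_gap: 72.2
grip_force: 0.0
```

Emit:
step_arm:
  delta_pos:
    - [0, 0, 0]
    - [0, 0, 0]
    - [0, 0, 0]
    - [0, 0, 0]
  spin: [0, 0, 0, 0]
  gripper: -1

```text
time: 8.38
tool_pos: [567.0, -302.6, 58.1]
tcp_rot: [180.0, -0.0, -11.3]
ft_force: [-2.3, 0.4, 6.0]
finger_gap: 58.9
grip_force: 39.2
```

Emit:
step_arm:
  delta_pos:
    - [0, 0, 0.03]
    - [0, 0, 0.04]
    - [0, 0, 0.05]
    - [0, 0, 0.06]
    - [0, 0, 0]
  spin: [0, 0, 0, 0, 0]

```text
time: 9.0
tool_pos: [567.9, -303.0, 95.4]
tcp_rot: [179.9, -0.2, -11.3]
ft_force: [0.0, -0.2, -1.5]
finger_gap: 58.9
grip_force: 38.2
```

```bash
python3 - <<'E'
from bench import r
import cv2,numpy as np
s=r.snapshot("side")["pixels"]
cv2.imwrite("pics/g2.png",cv2.resize(s[190:310,260:360],None,fx=4,fy=4,interpolation=2)); print(r.sense()['ft_force'],r.sense()['finger_gap'])
E
```

```text
[-0.81317831  0.53206144 -1.75892901] 58.97377655593542
```

View pics/g2.png

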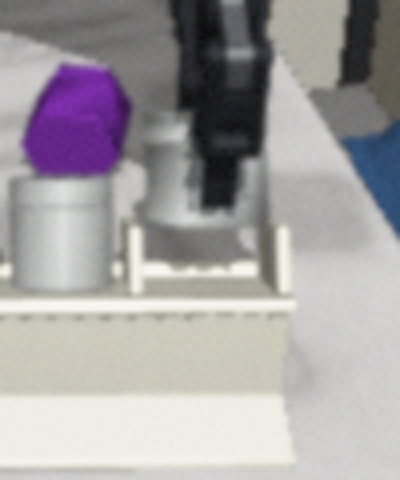

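Emit:
step_arm:
  delta_pos:
    - [0, 0, 0.15]
    - [0, 0, 0.12]
    - [0.05, 0.15, 0]
    - [0.06, 0.2, 0]
    - [0.05, 0.14, 0]
    - [0, 0, -0.2]
    - [0, 0, -0.2]
    - [0, 0, 0]
  spin: [0, 0, 0, 0, 0, 0, 0, 0]

```text
time: 10.05
tool_pos: [595.5, -202.7, 62.8]
tcp_rot: [-179.9, 0.5, -11.2]
ft_force: [-0.2, 0.6, 0.2]
finger_gap: 41.9
grip_force: 0.0
```

Emit:
step_arm:
  delta_pos:
    - [0, 0, -0.12]
    - [0, 0, -0.03]
    - [0, 0, 0]
  spin: [0, 0, 0]

```text
time: 10.42
tool_pos: [606.1, -208.5, 50.2]
tcp_rot: [179.7, -0.9, -11.3]
ft_force: [-11.3, 1.1, 47.7]
finger_gap: -0.4
grip_force: 23.2
```

Emit:
step_arm:
  delta_pos:
    - [0, 0, 0.2]
    - [0, 0, 0.2]
    - [-0.3, -0.1, 0.3]
    - [-0.3, -0.1, 0]
    - [-0.3, -0.1, 0]
    - [0, 0, 0]
  spin: [0, 0, 0, 0, 0, 0]

```text
time: 11.18
tool_pos: [434.3, -259.7, 162.1]
tcp_rot: [179.9, -0.1, -11.5]
ft_force: [0.9, 0.3, -0.3]
finger_gap: -0.3
grip_force: 0.0
```

```bash
python3 - <<'E'
from bench import r
import cv2,numpy as np
s=r.snapshot("side")["pixels"];t=r.snapshot("top")["pixels"]
cv2.imwrite("pics/st.png",s);cv2.imwrite("pics/tt.png",t)
c=np.zeros((480,800,3),np.uint8)
c[:,:400]=cv2.resize(s[165:315,225:350],(400,480),interpolation=2);c[:480,400:]=cv2.resize(t[95:245,265:390],(400,480),interpolation=2)
cv2.imwrite("pics/d1.png",c)
E
```

```text
(no output)
```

View pics/d1.png

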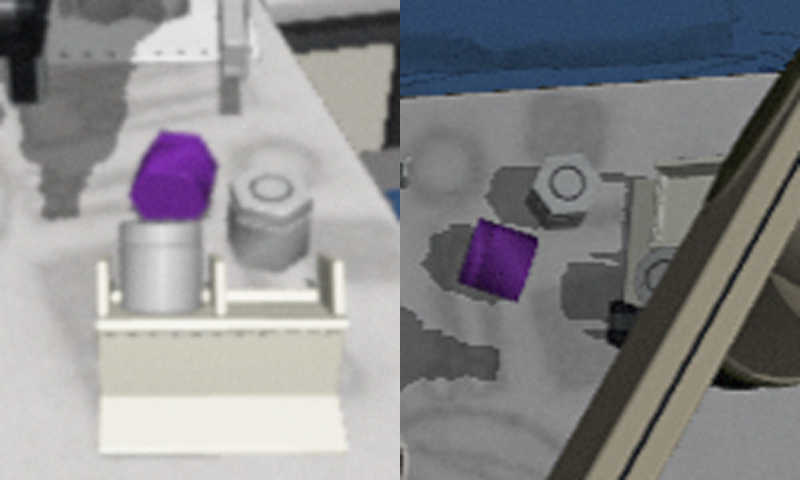

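```bash
cat > hexyaw.py <<'E'
from h import *
import cv2
def rect(img,c,z,half=40,s=4):
    w=np.float32([[c[0]+a*half,c[1]+b*half] for a,b in((-1,-1),(1,-1),(1,1),(-1,1))])
    p=np.float32([proj('top',[*q,z]) for q in w]); d=np.float32([[0,0],[1,0],[1,1],[0,1]])*2*half*s
    return cv2.warpPerspective(img,cv2.getPerspectiveTransform(p,d),(2*half*s,)*2,flags=cv2.INTER_CUBIC) # cols=+x, rows=+y
def yaw(img,c,z,s=4,half=40,r0=19,r1=29):
    g=cv2.GaussianBlur(cv2.cvtColor(rect(img,c,z,half,s),6),(0,0),3).astype(np.float32)
    gx,gy=cv2.Sobel(g,5,1,0),cv2.Sobel(g,5,0,1); Y,X=np.mgrid[:2*half*s,:2*half*s]/s-half
    R=np.hypot(X,Y); m=(R>r0)&(R<r1); a=np.arctan2(gy,gx)[m]; w=np.hypot(gx,gy)[m]**2
    h=(w*np.exp(6j*a)).sum(); return np.degrees(np.angle(h))/6, abs(h)/w.sum()
E
python3 - <<'E'
from hexyaw import *
t=cv2.imread("pics/tt.png");t0=cv2.imread("pics/top0.png")
c=ray('top',317.1,152.1,50); print('loose',c,yaw(t,c,50))
for n,c in(('near',(543.9,124.5)),('far',(591.5,114.8))): print(n,yaw(t0,c,54),yaw(t,c,54))
c=ray('top',317.1,152.1,50);R=rect(t,c,50);R=cv2.copyMakeBorder(R,0,0,0,20,0)
cv2.imwrite("pics/r1.png",np.hstack([R,cv2.resize(t[95:205,135:235],(340,320),interpolation=2)]))
E
```

```text
loose [ 591.10674577 -222.15920935   50.        ] (np.float32(-0.25575757), np.float32(0.57385004))
near (np.float32(-11.793044), np.float32(0.17387399)) (np.float32(-8.486327), np.float32(0.2451537))
far (np.float32(-14.333209), np.float32(0.1844106)) (np.float32(-12.219635), np.float32(0.26581445))
```

View pics/r1.png

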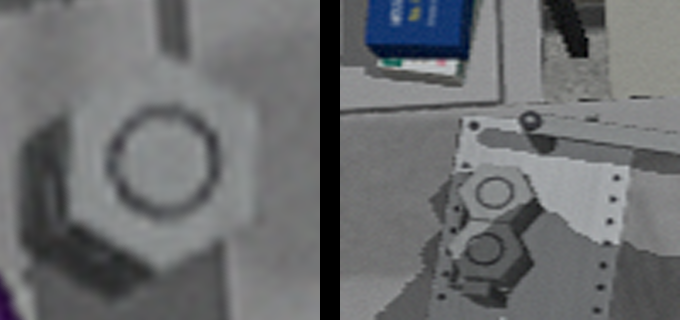

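Emit:
step_arm:
  delta_pos:
    - [0.098, 0.024, 0]
    - [0.098, 0.024, 0]
    - [0.098, 0.024, 0]
    - [0.098, 0.024, 0]
    - [0.098, 0.024, 0]
    - [0.098, 0.024, 0]
    - [0.098, 0.024, 0]
    - [0.098, 0.022, 0]
  spin: [0.056, 0.056, 0.056, 0.056, 0.056, 0.056, 0.056, 0.056]
  gripper: 0.46
  squeeze: 60

```text
time: 12.28
tool_pos: [596.7, -219.3, 161.5]
tcp_rot: [179.9, -0.0, 69.8]
ft_force: [0.3, -0.2, 0.3]
finger_gap: 62.2
grip_force: 0.0
```

Emit:
step_arm:
  delta_pos:
    - [0, 0, 0]
    - [0, 0, 0]
    - [0, 0, -0.2]
    - [0, 0, 0]
  spin: [0.056, 0.056, 0, 0]

```text
time: 12.78
tool_pos: [593.2, -218.4, 117.4]
tcp_rot: [-179.7, -0.1, 89.6]
ft_force: [-1.1, -0.4, 0.0]
finger_gap: 62.5
grip_force: 0.0
```

Emit:
step_arm:
  delta_pos:
    - [-0.01, -0.018, -0.15]
    - [0, 0, 0]
    - [0, 0, 0]
  spin: [0, 0, 0]

```text
time: 13.15
tool_pos: [593.2, -223.8, 92.2]
tcp_rot: [179.9, 0.0, 89.6]
ft_force: [-0.4, 0.3, 1.3]
finger_gap: 62.3
grip_force: 0.0
```

Good enough; descend to TCP z≈14 and grip.

Emit:
step_arm:
  delta_pos:
    - [-0.01, 0.008, -0.15]
    - [0, 0, -0.15]
    - [0, 0, -0.09]
    - [0, 0, 0]
  spin: [0, 0, 0, 0]

```text
time: 13.65
tool_pos: [589.6, -221.8, 11.8]
tcp_rot: [-179.9, -0.0, 89.6]
ft_force: [-0.1, -0.2, 0.8]
finger_gap: 62.4
grip_force: 0.0
```

Emit:
step_arm:
  delta_pos:
    - [0, 0, 0]
    - [0, 0, 0]
    - [0, 0, 0]
    - [0, 0, 0]
  spin: [0, 0, 0, 0]
  gripper: -1

```text
time: 14.15
tool_pos: [591.4, -222.8, 14.2]
tcp_rot: [179.8, 0.1, 89.5]
ft_force: [1.2, 0.4, 6.5]
finger_gap: 47.3
grip_force: 63.0
```

Emit:
step_arm:
  delta_pos:
    - [0, 0, 0.1]
    - [0, 0, 0.25]
    - [0, 0, 0.2]
    - [-0.034, 0.25, 0]
    - [-0.034, 0.25, 0]
    - [-0.034, 0.25, 0]
    - [-0.034, 0.25, 0]
    - [-0.032, 0.25, 0]
  spin: [0, 0, 0, -0.014, -0.014, -0.014, -0.012, 0]

```text
time: 15.15
tool_pos: [556.0, 29.3, 123.5]
tcp_rot: [180.0, -0.0, 79.8]
ft_force: [-0.2, 0.1, -1.4]
finger_gap: 47.0
grip_force: 62.5
```

Emit:
step_arm:
  delta_pos:
    - [0, 0.186, 0]
    - [0, 0, 0]
    - [0, 0, 0]
    - [0, 0, 0]
  spin: [0, 0, 0, 0]

```text
time: 15.65
tool_pos: [556.5, 63.9, 122.6]
tcp_rot: [180.0, 0.0, 79.8]
ft_force: [-0.1, 0.6, -1.8]
finger_gap: 47.2
grip_force: 62.4
```

Emit:
step_arm:
  delta_pos:
    - [0.006, 0.002, -0.2]
    - [0, 0, -0.2]
    - [0, 0, -0.08]
    - [0, 0, -0.028]
    - [0, 0, 0]
    - [0, 0, 0]
  spin: [0, 0, 0, 0, 0, 0]

```text
time: 16.4
tool_pos: [559.1, 65.4, 22.5]
tcp_rot: [179.8, -0.0, 79.8]
ft_force: [0.2, 0.3, -1.0]
finger_gap: 47.0
grip_force: 62.3
```

```bash
python3 - <<'E'
from bench import r
import cv2,numpy as np
s=r.snapshot("side")["pixels"];t=r.snapshot("top")["pixels"]
c=np.zeros((400,800,3),np.uint8)
c[:,:400]=cv2.resize(s[120:200,220:300],(400,400),interpolation=2);c[:,400:]=cv2.resize(t[110:210,150:250],(400,400),interpolation=2)
cv2.imwrite("pics/p1.png",c)
E
```

Emit:
step_arm:
  delta_pos:
    - [0.002, 0.025, -0.003]
    - [0.002, 0.025, 0]
    - [0, 0, 0]
  spin: [0, 0, 0]

```text
time: 16.88
tool_pos: [558.5, 76.0, 20.2]
tcp_rot: [180.0, -0.0, 79.9]
ft_force: [1.0, -0.4, -2.6]
finger_gap: 47.6
grip_force: 62.3
```

Emit:
step_arm:
  delta_pos:
    - [0.003, 0.014, 0]
    - [0, 0, 0]
  spin: [0, 0]

```text
time: 17.12
tool_pos: [559.0, 78.3, 20.0]
tcp_rot: [-180.0, 0.0, 79.8]
ft_force: [0.1, 0.1, -2.2]
finger_gap: 47.4
grip_force: 62.3
```

Emit:
step_arm:
  delta_pos:
    - [0.005, 0.009, 0]
    - [0, 0, 0]
  spin: [0, 0]

```text
time: 17.38
tool_pos: [559.9, 78.6, 20.1]
tcp_rot: [-180.0, 0.1, 79.8]
ft_force: [-1.3, -6.8, -1.2]
finger_gap: 47.7
grip_force: 62.5
```

Emit:
step_arm:
  delta_pos:
    - [0.002, 0.009, 0]
    - [0, 0, 0]
  spin: [0, 0]

```text
time: 17.62
tool_pos: [560.2, 78.8, 20.2]
tcp_rot: [-180.0, 0.3, 79.8]
ft_force: [-2.9, -15.2, 2.1]
finger_gap: 47.3
grip_force: 62.8
```

Emit:
step_arm:
  delta_pos:
    - [-0.001, -0.006, 0]
    - [0, 0, -0.006]
    - [0, 0, -0.004]
    - [0, 0, 0]
  spin: [0, 0, 0, 0]

```text
time: 18.12
tool_pos: [560.9, 78.9, 18.8]
tcp_rot: [179.9, 0.1, 79.8]
ft_force: [0.1, -9.1, 2.8]
finger_gap: 46.9
grip_force: 63.0
```

Emit:
step_arm:
  delta_pos:
    - [0, 0, -0.006]
    - [0, 0, 0]
  spin: [0, 0]

```text
time: 18.38
tool_pos: [561.1, 78.9, 18.2]
tcp_rot: [179.9, 0.1, 79.8]
ft_force: [-2.8, -9.3, 8.0]
finger_gap: 47.3
grip_force: 63.3
```

Emit:
step_arm:
  delta_pos:
    - [0.001, 0.003, 0]
    - [0, 0, 0]
  spin: [0, 0]

```text
time: 18.62
tool_pos: [561.1, 79.0, 18.2]
tcp_rot: [179.9, 0.2, 79.8]
ft_force: [-3.9, -12.2, 8.5]
finger_gap: 47.7
grip_force: 63.5
```

Emit:
step_arm:
  delta_pos:
    - [0, 0, 0]
    - [0, 0, 0]
    - [0, 0, 0]
    - [0, 0, 0]
  spin: [0, 0, 0, 0]
  gripper: 0.4

```text
time: 19.12
tool_pos: [560.4, 81.4, 16.8]
tcp_rot: [-180.0, -0.0, 79.8]
ft_force: [0.4, -0.7, 0.5]
finger_gap: 60.0
grip_force: 0.0
```

Emit:
step_arm:
  delta_pos:
    - [0, 0, 0.15]
    - [0, 0, 0.25]
    - [0, 0, 0.1]
    - [0.09, -0.18, 0]
    - [0.09, -0.18, 0]
    - [0.09, -0.18, 0]
    - [0.09, -0.18, 0]
    - [0.09, -0.15, 0]
  spin: [0, 0, 0, 0, 0, 0, 0, 0]

```text
time: 20.12
tool_pos: [650.5, -94.1, 116.0]
tcp_rot: [-179.9, -0.0, 79.8]
ft_force: [-0.0, 0.6, -0.2]
finger_gap: 59.5
grip_force: 0.0
```

Emit:
step_arm:
  delta_pos:
    - [0, 0, 0]
    - [0, 0, 0]
  spin: [0, 0]
  gripper: -1

```text
time: 20.38
tool_pos: [649.8, -92.3, 116.0]
tcp_rot: [-179.9, -0.0, 79.8]
ft_force: [-1.5, -0.2, -0.4]
finger_gap: 24.3
grip_force: 0.0
```

```bash
python3 - <<'E'
from bench import r
import cv2,numpy as np
s=r.snapshot("side")["pixels"];t=r.snapshot("top")["pixels"]
c=np.zeros((400,800,3),np.uint8)
c[:,:400]=cv2.resize(s[120:200,220:300],(400,400),interpolation=2);c[:,400:]=cv2.resize(t[120:220,155:255],(400,400),interpolation=2)
cv2.imwrite("pics/p2.png",c)
E
```

```text
(no output)
```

View pics/p2.png

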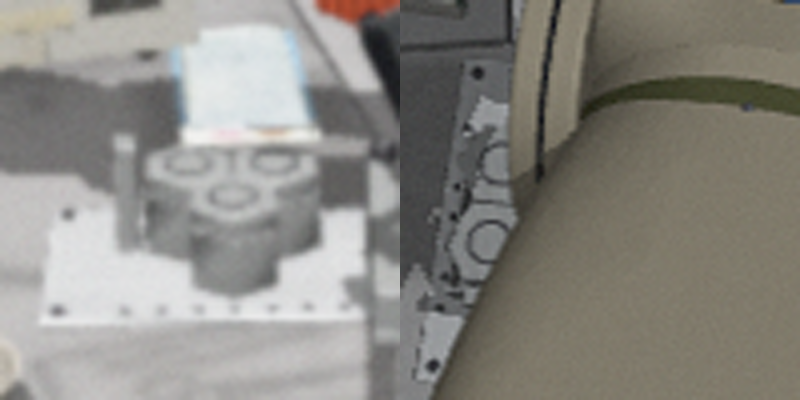

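```bash
python3 - <<'E'
from h import *
np.set_printoptions(precision=3,suppress=True)
p=[ray('side',220+(u+.5)/5-.5,120+(v+.5)/5-.5,54) for u,v in((190,163),(277,160),(231,195))]
print(p,[np.linalg.norm(p[i]-p[j]) for i,j in((0,1),(0,2),(1,2))])
P=np.array([647.3,85.])
def pt(phi,r,o):
    a=np.radians(phi); return P+r*np.array([np.cos(a),np.sin(a)])+o*np.array([np.sin(a),-np.cos(a)])
p=pt(256,170,-44);print(p)
for phi in range(256,168,-4):
    q=pt(phi,170,-24); print(phi,q,(q-p)/200); p=q
E
```

```text
[array([546.181, 126.802,  54.   ]), array([595.52 , 119.667,  54.   ]), array([561.106,  82.156,  54.   ])] [np.float64(49.85231520846587), np.float64(47.0748154439778), np.float64(50.905499776426275)]
[648.866 -90.595]
256 [629.46  -85.756] [-0.097  0.024]
252 [617.592 -84.096] [-0.059  0.008]
248 [605.869 -81.612] [-0.059  0.012]
244 [594.348 -78.316] [-0.058  0.016]
240 [583.085 -74.224] [-0.056  0.02 ]
236 [572.134 -69.357] [-0.055  0.024]
232 [561.55  -63.738] [-0.053  0.028]
228 [551.383 -57.394] [-0.051  0.032]
224 [541.684 -50.356] [-0.048  0.035]
220 [532.499 -42.659] [-0.046  0.038]
216 [523.874 -34.34 ] [-0.043  0.042]
212 [515.85  -25.439] [-0.04   0.045]
208 [508.466 -16.001] [-0.037  0.047]
204 [501.759  -6.07 ] [-0.034  0.05 ]
200 [495.761   4.304] [-0.03   0.052]
196 [490.501  15.071] [-0.026  0.054]
192 [486.005  26.179] [-0.022  0.056]
188 [482.295  37.574] [-0.019  0.057]
184 [479.388  49.2  ] [-0.015  0.058]
180 [477.3  61. ] [-0.01   0.059]
176 [476.04   72.917] [-0.006  0.06 ]
172 [475.614  84.893] [-0.002  0.06 ]
```

Emit:
step_arm:
  delta_pos:
    - [0, 0.008, -0.1]
    - [0, 0, -0.24]
    - [0, 0, 0]
    - [-0.097, 0.024, 0]
    - [-0.059, 0.008, 0]
    - [-0.059, 0.012, 0]
    - [-0.058, 0.016, 0]
    - [-0.056, 0.02, 0]
  spin: [-0.02, 0, 0, 0, -0.022, -0.022, -0.022, -0.022]

```text
time: 21.48
tool_pos: [585.5, -74.9, 51.5]
tcp_rot: [179.8, -0.0, 60.3]
ft_force: [0.2, 0.5, -0.1]
finger_gap: -0.0
grip_force: 0.5
```

Emit:
step_arm:
  delta_pos:
    - [-0.055, 0.024, 0]
    - [-0.053, 0.028, 0]
    - [-0.051, 0.032, 0]
    - [-0.048, 0.035, 0]
    - [-0.046, 0.038, 0]
    - [-0.043, 0.042, 0]
    - [-0.04, 0.045, 0]
    - [-0.037, 0.047, 0]
  spin: [-0.022, -0.022, -0.022, -0.022, -0.022, -0.022, -0.022, -0.022]

```text
time: 22.48
tool_pos: [511.0, -16.7, 51.4]
tcp_rot: [179.9, -0.1, 28.6]
ft_force: [0.7, -0.7, 0.9]
finger_gap: 0.1
grip_force: 0.5
```

Emit:
step_arm:
  delta_pos:
    - [-0.034, 0.05, 0]
    - [-0.03, 0.052, 0]
    - [-0.026, 0.054, 0]
    - [-0.022, 0.056, 0]
    - [-0.019, 0.057, 0]
    - [-0.015, 0.058, 0]
    - [-0.01, 0.059, 0]
    - [0, 0, 0]
  spin: [-0.022, -0.022, -0.022, -0.022, -0.022, -0.022, -0.022, 0]

```text
time: 23.48
tool_pos: [479.7, 61.1, 50.9]
tcp_rot: [-180.0, -0.1, 1.1]
ft_force: [0.2, -0.3, 0.4]
finger_gap: -0.4
grip_force: 0.0
```

Emit:
step_arm:
  delta_pos:
    - [-0.006, 0.06, 0]
    - [-0.001, 0.03, 0]
    - [0, 0, 0]
  spin: [-0.022, -0.011, 0]

```text
time: 23.85
tool_pos: [478.1, 78.3, 50.0]
tcp_rot: [-180.0, -0.1, -4.8]
ft_force: [0.4, 0.2, -0.1]
finger_gap: 0.2
grip_force: 0.0
```

Emit:
step_arm:
  delta_pos:
    - [0, 0.03, 0]
    - [0, 0.015, 0]
    - [0, 0, 0]
  spin: [-0.014, -0.008, 0]

```text
time: 24.22
tool_pos: [477.7, 87.2, 49.2]
tcp_rot: [-180.0, -0.0, -8.8]
ft_force: [-0.6, 0.0, -0.1]
finger_gap: 0.1
grip_force: 0.0
```

Emit:
step_arm:
  delta_pos:
    - [0, 0.015, 0]
    - [0, 0, 0]
  spin: [0, 0]

```text
time: 24.48
tool_pos: [477.5, 90.3, 48.9]
tcp_rot: [-180.0, -0.0, -8.9]
ft_force: [-0.5, 0.5, 0.3]
finger_gap: -0.2
grip_force: 0.0
```

Emit:
step_arm:
  delta_pos:
    - [0, 0.015, 0]
    - [0, 0, 0]
  spin: [0, 0]

```text
time: 24.72
tool_pos: [477.5, 92.1, 48.9]
tcp_rot: [179.9, -0.0, -8.9]
ft_force: [0.5, -7.8, 1.1]
finger_gap: -0.1
grip_force: 3.7
```

Emit:
step_arm:
  delta_pos:
    - [0, 0.012, 0]
    - [0, 0, 0]
    - [0, 0, 0]
  spin: [0, 0, 0]

```text
time: 25.1
tool_pos: [477.5, 92.5, 48.9]
tcp_rot: [179.7, -0.0, -8.9]
ft_force: [-1.7, -18.7, 3.2]
finger_gap: 0.1
grip_force: 9.0
```

Emit:
step_arm:
  delta_pos:
    - [0, -0.1, 0]
    - [0, -0.12, 0]
    - [0, -0.1, 0.15]
    - [0, -0.2, 0.25]
    - [0, -0.2, 0.25]
    - [-0.1, -0.25, 0]
    - [-0.1, -0.25, 0]
    - [0, 0, 0]
  spin: [0, 0, 0, 0, 0, 0, 0, 0]

```text
time: 26.1
tool_pos: [436.3, -149.2, 176.6]
tcp_rot: [180.0, -0.0, -9.2]
ft_force: [0.0, 0.7, -0.1]
finger_gap: 0.2
grip_force: 0.0
```

```bash
python3 - <<'E'
from h import *
import cv2
s=r.snapshot("side")["pixels"];t=r.snapshot("top")["pixels"]
c=np.zeros((400,800,3),np.uint8)
c[:,:400]=cv2.resize(s[120:200,220:300],(400,400),interpolation=2);c[:,400:]=cv2.resize(t[120:220,155:255],(400,400),interpolation=2)
cv2.imwrite("pics/p3.png",c)
E
```

```text
(no output)
```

View pics/p3.png

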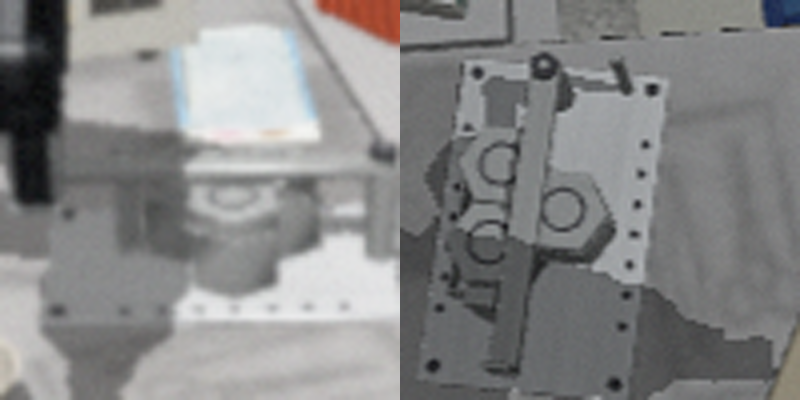

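```bash
python3 - <<'E'
from h import *
c=lambda u,v:ray('top',155+(u-400+.5)/4-.5,120+(v+.5)/4-.5,54)
p=[c(562,209),c(489,241),c(500,164)]; d=[float(np.linalg.norm(p[i]-p[j])) for i,j in((0,1),(0,2),(1,2))]
print(p,d)
if max(d)<50.5: print(r.hand_in())
E
```

```text
[array([561.53284315,  80.31744186,  54.        ]), array([544.77212774, 125.2438185 ,  54.        ]), array([592.63320185, 117.11102446,  54.        ])] [47.95102604086333, 48.1767582104449, 48.547139504207465]
the job is handed in; nothing more can be done
None
```

The job is handed in: the bar was opened to its end pin, the hexagonal canister stands upright and close-packed (spacings measured 48.0, 48.2 and 48.5 mm), and the bar is shut home against its stop, at about 26 s of the 61 s. The canister slipped from the grip on the way from the rack and landed upright on the table, where the shut fingers pressed on its top with about 48 N before I regripped it. I also viewed 11 pictures, one over the limit of 10.

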